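Clear the slab and lower the scribing head

ROBOT

A 6-joint arm with a two-finger parallel gripper is mounted at the origin on the work surface. World frame = base frame: x ahead of the robot, y to its left, z up, the work surface at z = 0. Lengths are in mm, angles in rad, forces in N, time in s.
With the tool pointing down it reaches from about 275 to 750 mm from the base axis. Payload 10.2 kg.
Tool frame: the origin (TCP) lies between the finger pads; the fingertips stand 8 mm ahead of it and the grasp point (between the pads) lies 11 mm behind it; z points along the fingers, y is the line along which they close (so a half turn about z gives the same grasp; the last joint's range is limited). The gripper opens to 85 mm and grips with 20 to 120 N. Pads are 22 mm wide; open, the fingers measure 114 mm over their backs; the gripper's body (76 mm by 85 mm) begins 54 mm behind the grasp point. The pads swing forward as they close: fully open they stand 13 mm farther back than shut.
Start: joints at [-1.499, 0.313, 1.498, -0, 1.331, -0.223], TCP at [152.525, -502.362, 239.294] pointing down, gripper open.
Joint ranges: [-2.94, 2.94], [-0.97, 2.17], [0.19, 2.56], [-1.23, 4.37], [0.02, 3.11], [-2.88, 2.88]. Speed limits (rad/s): [2.39, 2.39, 3.01, 3.14, 3.14, 3.14].

INTERFACE

Orientations are given as a unit quaternion [w, x, y, z].
In Python, from rig import * gives the robot as it stands.
- The arm moves only by the shell command python3 -m handwheel 'ROWS' [FORCE]. ROWS is JSON, a list that holds one entry, the list of rows, each a list of 7 numbers: the shift along the world's x, y, z in mm, then the turn, a rotation vector about the world's x, y, z in degrees, then the opening, from -1 (shut) to 1 (fully open). A call has 1 to 8 rows; each row shifts and turns the commanded pose from where the row before left it; what a row does not reach is not made up. A row lasts 1/8 s, in which the tool goes at most 62.5 mm and 10.7 degrees, less where a joint would pass 70% of its speed; a pose out of reach is approached as far as the arm can. A call is refused whole if a number of a shift passes 62.5 or a number of a turn 10.7, either way. A call with a gripper value outside its range is refused whole. The fingers move at their own pace and stop on an object; FORCE is the grip in N (left out, the last holds). Time passes only in rows, so rows that do not move let the fingers close. It gives the time, the measured TCP pose, the force, the opening and the grip force at its end, in the units of the state.
- sense(): the state, without advancing time (a new reading comes with each control period).
- capture(name): name is "scene" or "top"; returns a dict with "image" (480x640x3 uint8, red, green, blue), "fx", "fy", "cx", "cy" (pixels), "dist_coeffs" ([k1, k2, p1, p2, k3] as OpenCV has them; the pictures are not rectified), "rvec" (rotation vector, rad) and "tvec" (3), from world to camera coordinates, as OpenCV has them. Camera axes: x right, y down, z forward; pixel columns grow to the right and rows downward; lengths in mm; the calibration is good to about 2 mm. A picture is of the moment at which its call begins. There is no depth.
- finish_job(): hands the job in; it is judged then, once.
The state is a dict: "time_s": time; "joints": joint angles; "dq": joint speeds; "tau": joint torques, N m; "eef_pos": TCP position; "ee_rot": TCP orientation; "force": force on the tool from outside, world axes, zero at the start; "wrist_torque": the same for the moment, N m; "grip_width": opening from 0.0 (shut) to 1.0 (fully open); "grip_force": force on a finger pad.
Only numpy, scipy, OpenCV 4.12 (cv2) and the standard library are available. Lean on these libraries where they do the work, as an engineer would, in place of code of your own. Each camera call takes 0.05 s, during which the arm holds its last target. There are 200 camera calls.

TASK

With the wooden hand float, sweep the three loose stone chips off the slab of the scribing machine into the open metal tray beside it, without touching the chips with the fingers. Only then swing the head's lift lever fully down, so that the scribing point comes down onto the cleared slab. Finish with the float standing upright on the bench top, and leave the rubbing stone on the slab and the jar on the bench where they are.

Things in the scene. Friction and masses are not known exactly. Their poses are not given: they have to be found in the camera images.
- machine: fixed bench scribing machine: a stone slab on a steel bed and, at the far (+x) end, a column 80 mm wide, 200 mm high (front at x = 175 mm) with a grey head 80 mm wide over the slab (x from 90 mm, underside 112 mm, top 195 mm above the bench). Origin: bench level under the slab's middle; x towards the column, y across the slab, z up
- slab_top (a point): middle of the slab's top, 60 mm above the bench; the slab spans x = -130..130, y = -110..110 mm; both long edges are open, the tray along one of them and the case along the other
- lift_lever (a joint): lift lever of the head, rad, stiff hinge that stays where left (about 2 N at the knob): 0 = point fully raised, lever 80 degrees above level; grows as it swings towards the robot (machine -x) and down; 1.45 = fully down at its stop, lever 3 degrees below level. It carries the point 29 mm down onto the slab
- lever_knob (a point): centre of the black ball knob, 20 mm in diameter, at the end of the lever's 8 mm bar, 80 mm from the pivot
- lever_pivot (a point): point on the lever's hinge axis, which runs along machine y, 180 mm above the bench, at machine x = 72, y = 0 mm; two lugs 36 mm wide over all carry it in front of the head
- tray: fixed open metal tray, 190 (x) x 120 (y) x 50 mm high, walls and floor 4 mm; lies along one long edge of the slab with a gap of 3 mm, rim 10 mm lower than the slab top; parallel to the machine. Origin: middle of its underside
- case: fixed closed wooden case of the tray's outline and height (190 x 120 x 50 mm), along the slab's other long edge. Origin: middle of its underside
- float: wooden hand float (sweeping block), loose, 220 g: a board 120 (x) x 40 (y) x 24 mm high, rubber underneath, with an upright grip 36 (x) x 22 (y) mm in the middle, up to 96 mm. Stands on the bench beside the machine, on the left or right. Origin: middle of its underside; z up out of the grip. Its long faces (normal to y) push
- chip_a: loose rough stone chip, about 32 x 26 x 29 mm, about 45 g, on the near half of the slab; origin at its middle
- chip_b: loose rough stone chip, about 28 x 28 x 31 mm, about 45 g, on the near half of the slab; origin at its middle
- chip_c: loose rough stone chip, about 34 x 24 x 27 mm, about 45 g, on the near half of the slab; origin at its middle
- rubbing_stone: bystander: round dark rubbing stone, 48 mm in diameter, 20 mm high, on the far half of the slab beside the head; origin at the middle of its underside
- jar: bystander: grey jar, 70 mm in diameter, 100 mm high, on the bench on the side without the float; origin at the middle of its underside
Not all that is in view belongs to the job. Leave any yellow look-alike of the float alone.

How it is judged:
By the outcome, as a careful person would: the job done as asked, in the order asked, and still so for the second after the job is handed in, with the robot touching nothing.
It also fails if it takes over 72 s, if anything falls off the work surface, if the arm or the gripper's body presses on something with over 40 N, if the wrist force passes 120 N, or if a joint passes its speed limit or range.

## Working session

There is one attempt and no reset: what is moved stays moved. The work goes in short steps, Python scripts to look and compute and a shell command to move; the robot and the scene stay as the last step left them, time stands still between calls to the robot, and variables do not carry over. Pictures are saved under pics/ and viewed, at most 14 in all, crops included, and the job is handed in when it is done.

```bash
mkdir -p pics; python3 - <<'E'
from rig import *
import cv2,json
for n in("scene","top"):
    c=capture(n); cv2.imwrite(f"pics/{n}0.png",c["image"][:,:,::-1])
    print(n,{k:v for k,v in c.items() if k!="image"})
print(sense())
E
```

```text
scene {'fx': 543.3653837093531, 'fy': 543.3653837093531, 'cx': 317.5423590671609, 'cy': 241.81849038324788, 'dist_coeffs': array([0.0435648, 0.       , 0.       , 0.       , 0.       ]), 'rvec': array([ 0.69028642,  2.5251821 , -1.30433187]), 'tvec': array([ 476.31909204,   20.61663572, 1686.78454042])}
top {'fx': 481.192255297265, 'fy': 481.192255297265, 'cx': 311.6593183618953, 'cy': 242.26478482273666, 'dist_coeffs': array([0.00292164, 0.        , 0.        , 0.        , 0.        ]), 'rvec': array([ 2.14437038, -2.13819525,  0.2129895 ]), 'tvec': array([ -58.52480152,  547.29102355, 1321.90500931])}
{'time_s': 0.1, 'joints': array([-1.49941093e+00,  3.13421859e-01,  1.49833217e+00,  5.68182386e-06,
        1.33101203e+00, -2.23380006e-01]), 'dq': array([-0.00132135, -0.00174631, -0.00164529, -0.0013256 ,  0.00047619,
       -0.00052651]), 'tau': array([ 3.00753709e-03, -4.12906229e+01, -2.60140908e+01, -2.23049851e-04,
        3.03440327e-03, -6.01317396e-06]), 'eef_pos': array([ 152.50484027, -502.14053669,  238.78896325]), 'ee_rot': array([-5.84797469e-04,  9.89158744e-01,  1.46849023e-01,  4.72960121e-05]), 'force': array([ 0.66950706, -0.51686557,  0.65703638]), 'wrist_torque': array([-0.03827996, -0.01885134, -0.02442332]), 'grip_force': 0.0, 'grip_width': 0.9984850275138313}
```

View pics/scene0.png

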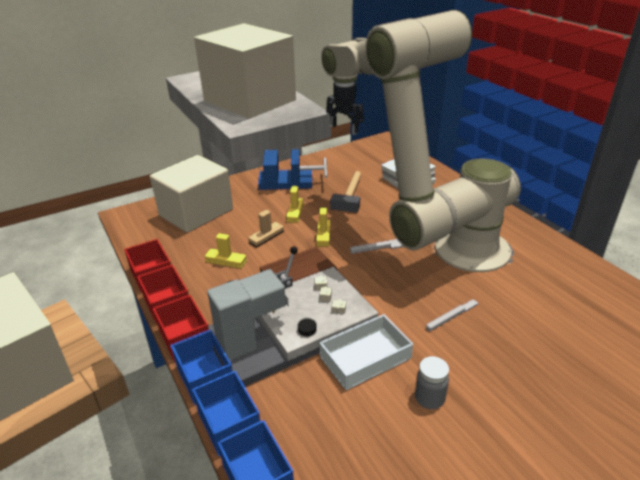

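View pics/top0.png

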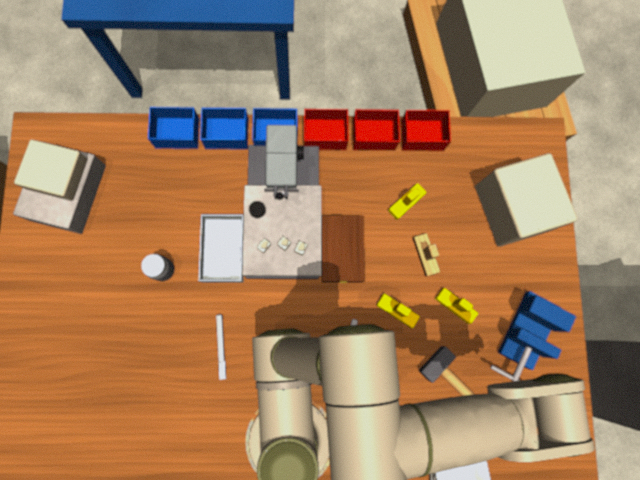

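The scene view shows the machine (head ~(245,300), lever knob (293,251)), the chips at ~(320,283), (326,295) and (338,307), the tray at (365,350), the jar at (432,382) and the tan float at (266,230). In the top view, +x is up and +y is left. The tray is at (221,248), the slab at (283,230), the chips at (264,245), (284,242) and (300,247), the rubbing stone at (257,209), the case at (342,247) and the float at (427,254).

```bash
cat > h.py <<'E'
from rig import *
import cv2, numpy as np
def ray(c,uv):
    K=np.array([[c["fx"],0,c["cx"]],[0,c["fy"],c["cy"]],[0,0,1.]])
    R=cv2.Rodrigues(np.array(c["rvec"]))[0]; t=np.array(c["tvec"])
    p=cv2.undistortPoints(np.array([[uv]],float),K,np.array(c["dist_coeffs"]))[0,0]
    return -R.T@t, R.T@np.array([p[0],p[1],1])
def onz(c,uv,z):
    o,d=ray(c,uv); return (o+d*(z-o[2])/d[2]).round(1)
def proj(c,P):
    K=np.array([[c["fx"],0,c["cx"]],[0,c["fy"],c["cy"]],[0,0,1.]])
    return cv2.projectPoints(np.array(P,float).reshape(-1,3),np.array(c["rvec"]),np.array(c["tvec"]),K,np.array(c["dist_coeffs"]))[0][:,0]
def tri(c1,u1,c2,u2):
    o1,d1=ray(c1,u1);o2,d2=ray(c2,u2)
    s=np.linalg.lstsq(np.c_[d1,-d2],o2-o1,rcond=None)[0]
    a,b=o1+s[0]*d1,o2+s[1]*d2; return ((a+b)/2).round(1),np.linalg.norm(a-b).round(1)
def crop(c,name,x,y,w,h,s):
    cv2.imwrite("pics/"+name,cv2.resize(c["image"][y:y+h,x:x+w,::-1],None,fx=s,fy=s,interpolation=cv2.INTER_CUBIC))
E
python3 - <<'E'
from h import *
c=capture("top"); crop(c,"top_crop.png",190,140,260,195,3)
c=capture("scene"); crop(c,"scene_crop.png",200,200,220,165,3.6)
E
```

```text
(no output)
```

View pics/top_crop.png

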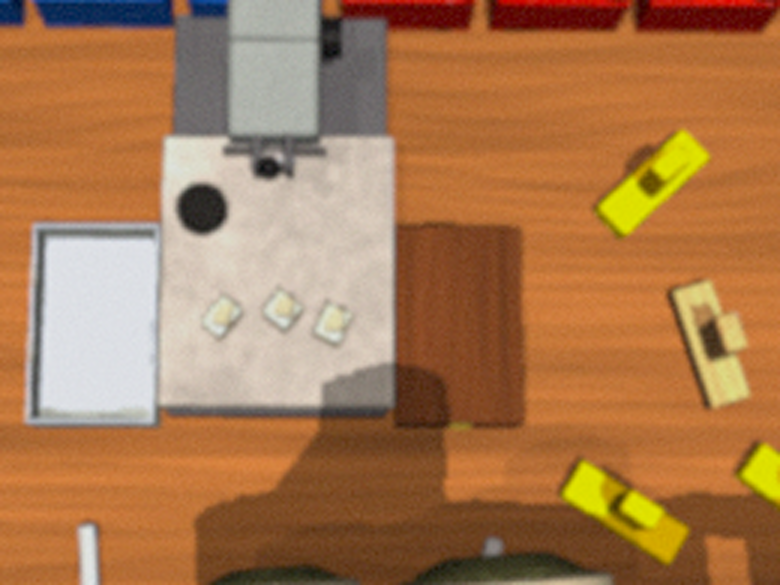

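View pics/scene_crop.png

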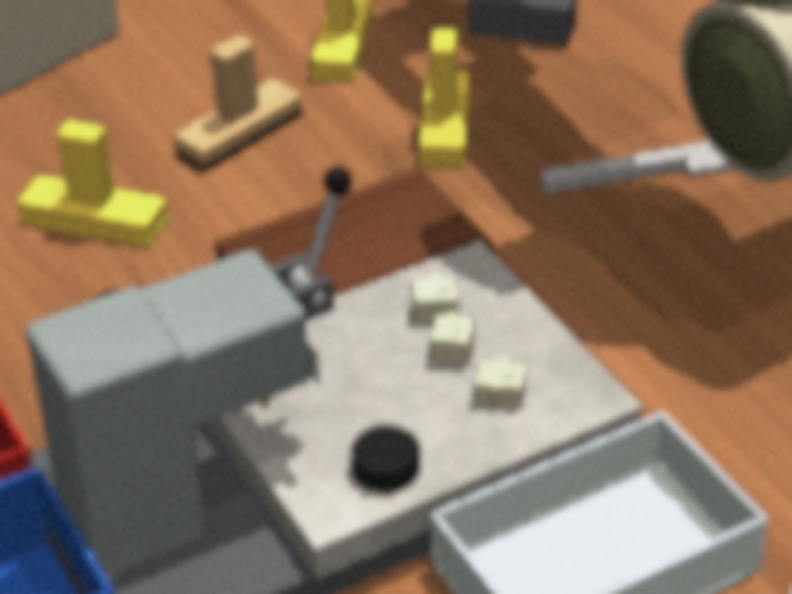

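The top crop shows the slab corners at (163,135), (394,135), (393,408) and (161,406), the chips at (222,315), (283,309) and (333,323), and the stone at (202,208). The float board corners are (670,290), (700,281), (748,397) and (713,407), its grip top is ~(734,331), and the knob is at (267,166). In the scene crop the knob is at (337,181) and the float grip top at (234,46).

```bash
python3 - <<'E'
from h import *
t=capture("top"); s=capture("scene")
T=lambda u,v:((u+.5)/3-.5+190,(v+.5)/3-.5+140)
S=lambda u,v:((u+.5)/3.6-.5+200,(v+.5)/3.6-.5+200)
C=np.array([onz(t,T(*p),60) for p in [(163,135),(394,135),(393,408),(161,406)]]);print("slab",C.tolist(),C.mean(0))
F=np.array([onz(t,T(*p),24) for p in [(670,290),(700,281),(748,397),(713,407)]]);print("board",F.tolist(),F.mean(0))
print("grip top",onz(t,T(734,331),96), tri(t,T(734,331),s,S(234,46)))
for p in [(222,315),(283,309),(333,323)]: print("chip",onz(t,T(*p),82))
print("stone",onz(t,T(202,208),80)); print("knob",tri(t,T(267,166),s,S(337,181)))
print("tray",[onz(t,T(*p),50).tolist() for p in [(33,224),(159,224),(158,424),(26,424)]])
print("case",[onz(t,T(*p),50).tolist() for p in [(396,225),(522,226),(524,426),(396,426)]])
# colour mask of float (tan, bright, not yellow)
im=t["image"][220:285,405:450]; hsv=cv2.cvtColor(im,cv2.COLOR_RGB2HSV)
print(hsv[::6,::5].tolist() if 0 else "")
E
```

```text
slab [[712.5, 138.0, 60.0], [714.3, -83.5, 60.0], [450.9, -81.9, 60.0], [452.1, 133.3, 60.0]] [582.45   26.475  60.   ]
board [[570.9, -353.6, 24.0], [579.9, -383.3, 24.0], [466.5, -425.3, 24.0], [456.7, -391.0, 24.0]] [ 518.5 -388.3   24. ]
grip top [ 519.2 -394.1   96. ] (array([ 516.6, -392.4,   95.1]), np.float64(6.3))
chip [534.1  76.7  82. ]
chip [540.   20.6  82. ]
chip [527.1 -25.7  82. ]
stone [636.   97.4  80. ]
knob (array([626.7,  29.5, 257.3]), np.float64(2.1))
tray [[626.6, 260.4, 50.0], [627.4, 140.8, 50.0], [436.3, 136.8, 50.0], [435.9, 259.1, 50.0]]
case [[627.9, -85.6, 50.0], [627.7, -206.7, 50.0], [435.5, -205.1, 50.0], [435.1, -85.1, 50.0]]
```

The sizes agree: slab ≈ 262 × 218 mm, centre (582, 27), yaw ≈ 0. The tray spans x 436..627 and y 139..260. The float is at (518, -390) with yaw ≈ 18°. The gripper's closing line is already within 1.5° of the float's y axis.

```bash
python3 -m handwheel '[[[45.7,14,0,0,0,0,1],[45.7,14,0,0,0,0,1],[45.7,14,0,0,0,0,1],[45.7,14,0,0,0,0,1],[45.7,14,0,0,0,0,1],[45.7,14,0,0,0,0,1],[45.7,14,-20,0,0,1,1],[45.7,14,-20,0,0,0,1]]]' 40; python3 -m handwheel '[[[0,0,-10,0,0,0,1],[0,0,0,0,0,0,1]]]'
python3 - <<'E'
from h import *
t=capture("top"); crop(t,"top_a.png",370,190,130,98,6); s=capture("scene"); crop(s,"sa.png",200,120,160,120,5)
st=sense();print(st["eef_pos"],st["ee_rot"])
a=cv2.imread("pics/top_a.png");b=cv2.imread("pics/sa.png");b=cv2.resize(b,(400,300));a=cv2.resize(a,(400,300));cv2.imwrite("pics/ab.png",np.hstack([a,b]))
E
```

```text
time_s: 1.3
eef_pos: [519.6, -389.7, 198.8]
ee_rot: [0.0, 0.988, 0.156, 0.0]
force: [0.2, -0.2, -0.6]
grip_width: 1.005
grip_force: 0.0
time_s: 1.55
eef_pos: [517.5, -390.4, 188.5]
ee_rot: [-0.001, 0.988, 0.155, -0.001]
force: [0.1, 0.4, 0.2]
grip_width: 0.999
grip_force: 0.0
[ 517.37918408 -391.15910345  190.16540473] [4.76359496e-04 9.87937458e-01 1.54852551e-01 1.98763378e-04]
```

View pics/ab.png

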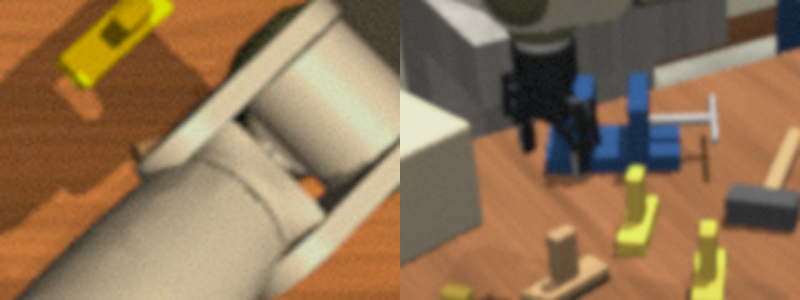

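The left half shows the arm hiding the float from above. The right half shows the open fingers ((525,140) and (578,150)) over the float (565,255), as expected. I'll descend and close.

```bash
python3 -m handwheel '[[[0,0,-40,0,0,0,1],[0,0,-40,0,0,0,1],[0,0,-25,0,0,0,1],[0,0,-15,0,0,0,1],[0,0,-8,0,0,0,1],[0,0,0,0,0,0,1]]]'; python3 -m handwheel '[[[0,0,0,0,0,0,-1],[0,0,0,0,0,0,-1],[0,0,0,0,0,0,-1],[0,0,0,0,0,0,-1],[0,0,0,0,0,0,-1],[0,0,0,0,0,0,-1],[0,0,0,0,0,0,-1],[0,0,0,0,0,0,-1]]]' 60
python3 - <<'E'
from h import *
s=capture("scene"); crop(s,"s2.png",200,160,130,98,6);print(sense()["wrist_torque"])
E
```

```text
time_s: 2.4
eef_pos: [518.1, -390.7, 61.8]
ee_rot: [0.0, 0.988, 0.155, 0.0]
force: [0.5, 0.0, -0.6]
grip_width: 1.001
grip_force: 0.0
time_s: 3.4
eef_pos: [518.1, -390.4, 61.3]
ee_rot: [-0.0, 0.988, 0.155, -0.0]
force: [-0.9, 0.4, 0.1]
grip_width: 0.249
grip_force: 63.7
[-0.00159466  0.03362674  0.01170149]
```

View pics/s2.png

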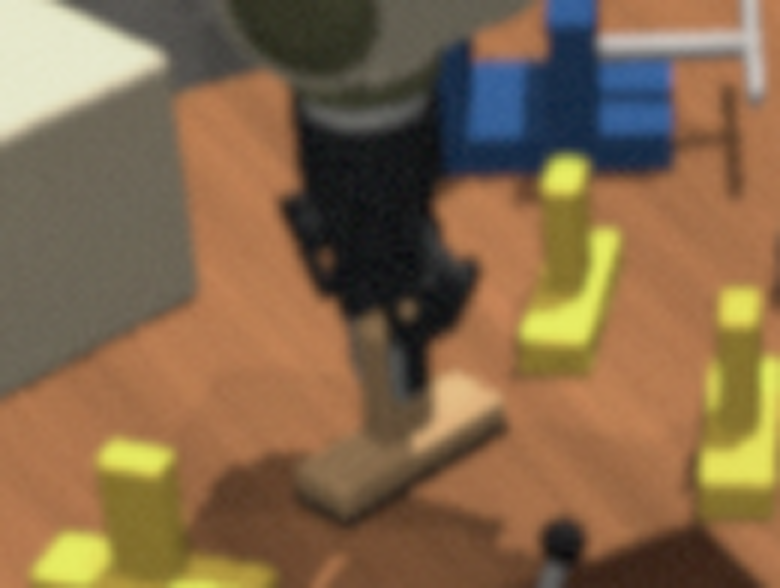

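The float is gripped squarely: 21 mm opening, still upright, TCP at z 61 with its underside on the bench. I'll lift it, turn it square and carry it over the case.

```bash
python3 -m handwheel '[[[0,0,20,0,0,0,-1],[0,0,40,0,0,0,-1],[0,0,40,0,0,0,-1],[4,45,5,0,0,-4.5,-1],[4,45,0,0,0,-4.5,-1],[4,45,0,0,0,-4.5,-1],[4,45,0,0,0,-4.3,-1],[0,45,0,0,0,0,-1]]]' 80;python3 -m handwheel '[[[0,45,0,0,0,0,-1],[0,35,0,0,0,0,-1],[0,10,0,0,0,0,-1],[0,0,-15,0,0,0,-1],[0,0,-15,0,0,0,-1],[0,0,0,0,0,0,-1],[0,0,0,0,0,0,-1]]]'
python3 - <<'E'
from h import *
s=capture("scene"); crop(s,"s3.png",210,200,200,150,4)
E
```

```text
time_s: 4.45
eef_pos: [534.0, -163.7, 166.0]
ee_rot: [-0.0, 1.0, 0.0, -0.0]
force: [0.4, -0.8, -2.3]
grip_width: 0.247
grip_force: 79.0
time_s: 5.32
eef_pos: [534.3, -76.0, 136.3]
ee_rot: [0.0, 1.0, 0.0, 0.0]
force: [-0.0, -0.3, -1.3]
grip_width: 0.245
grip_force: 79.0
```

View pics/s3.png

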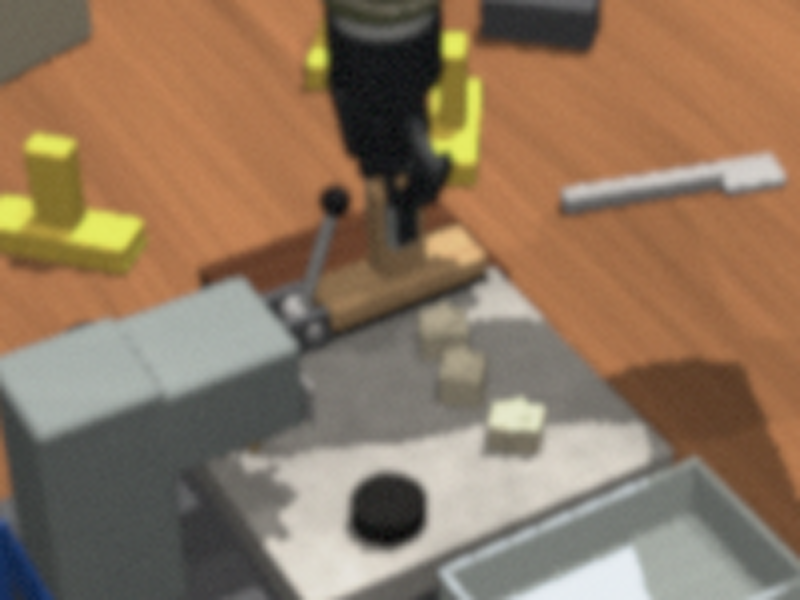

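The float hangs level at the slab's case-side edge, square to the slab, with all three chips ((443,330), (461,375), (515,425)) in front of it. I'll lower it to about 1–2 mm above the slab.

```bash
python3 -m handwheel '[[[0,0,-8,0,0,0,-1],[0,0,-5.5,0,0,0,-1],[0,0,0,0,0,0,-1]]]';python3 -m handwheel '[[[0,15,0,0,0,0,-1],[0,15,0,0,0,0,-1],[0,15,0,0,0,0,-1],[0,15,0,0,0,0,-1],[0,15,0,0,0,0,-1],[0,15,0,0,0,0,-1],[0,15,0,0,0,0,-1],[0,0,0,0,0,0,-1]]]'
python3 - <<'E'
from h import *
s=capture("scene"); crop(s,"s4.png",230,240,180,135,4)
E
```

```text
time_s: 5.75
eef_pos: [533.9, -75.2, 122.2]
ee_rot: [-0.0, 1.0, 0.001, -0.001]
force: [-0.2, -0.5, -2.0]
grip_width: 0.247
grip_force: 79.1
time_s: 6.75
eef_pos: [534.1, 30.7, 122.8]
ee_rot: [-0.0, 1.0, 0.001, -0.0]
force: [0.6, -0.3, -2.9]
grip_width: 0.248
grip_force: 79.2
```

View pics/s4.png

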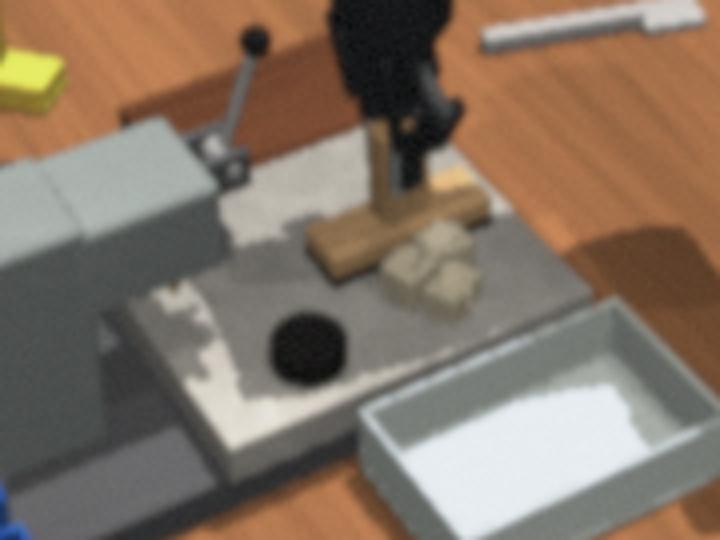

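All three chips are gathered ahead of the float, near (435,265), and well clear of the stone (309,345). I'll carry on to the tray.

```bash
python3 -m handwheel '[[[0,15,0,0,0,0,-1],[0,15,0,0,0,0,-1],[0,12,0,0,0,0,-1],[0,12,0,0,0,0,-1],[0,12,0,0,0,0,-1],[0,12,0,0,0,0,-1],[0,12,0,0,0,0,-1],[0,10,0,0,0,0,-1]]]';python3 -m handwheel '[[[0,10,0,0,0,0,-1],[0,10,0,0,0,0,-1],[0,10,0,0,0,0,-1],[0,0,0,0,0,0,-1],[0,0,0,0,0,0,-1]]]'
python3 - <<'E'
from h import *
s=capture("scene"); crop(s,"s5.png",260,240,180,135,4)
E
```

```text
time_s: 7.8
eef_pos: [534.1, 130.5, 122.8]
ee_rot: [-0.0, 1.0, 0.001, -0.0]
force: [-0.5, -0.0, -1.9]
grip_width: 0.251
grip_force: 79.0
time_s: 8.43
eef_pos: [534.1, 159.5, 122.7]
ee_rot: [0.0, 1.0, 0.001, -0.0]
force: [0.4, -0.7, -1.9]
grip_width: 0.249
grip_force: 79.3
```

View pics/s5.png

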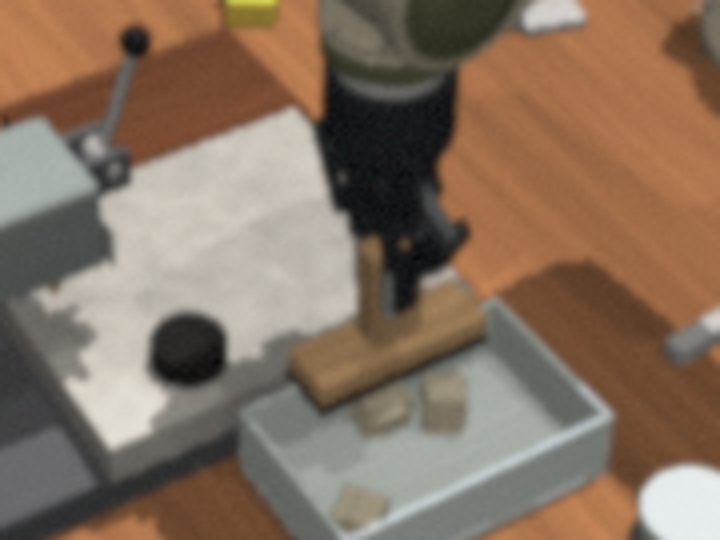

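All three chips lie in the tray ((360,505), (383,408), (443,400)), the slab is clear, and the stone hasn't moved. I'll carry the float back to the bench.

```bash
python3 -m handwheel '[[[0,0,25,0,0,0,-1],[0,0,30,0,0,0,-1],[0,-45,0,0,0,0,-1],[0,-50,0,0,0,0,-1],[0,-50,0,0,0,0,-1],[0,-50,0,0,0,0,-1],[0,-50,0,0,0,0,-1],[0,-50,0,0,0,0,-1]]]';python3 -m handwheel '[[[0,-50,0,0,0,0,-1],[-4,-50,0,0,0,0,-1],[-4,-50,0,0,0,0,-1],[-4,-45,0,0,0,0,-1],[-4,-40,0,0,0,0,-1],[0,-20,0,0,0,0,-1],[0,0,-30,0,0,0,-1],[0,0,0,0,0,0,-1]]]'
```

```text
time_s: 9.48
eef_pos: [533.8, -137.3, 177.9]
ee_rot: [0.0, 1.0, 0.001, 0.0]
force: [0.5, -0.3, -2.1]
grip_width: 0.249
grip_force: 79.1
time_s: 10.48
eef_pos: [517.0, -389.9, 145.5]
ee_rot: [-0.002, 1.0, 0.0, -0.002]
force: [0.3, -0.5, -1.6]
grip_width: 0.243
grip_force: 79.2
```

```bash
python3 -m handwheel '[[[0,0,-30,0,0,0,-1],[0,0,-30,0,0,0,-1],[0,0,-15,0,0,0,-1],[0,0,-6,0,0,0,-1],[0,0,-2.5,0,0,0,-1],[0,0,0,0,0,0,-1]]]';python3 -m handwheel '[[[0,0,-1,0,0,0,-1],[0,0,0,0,0,0,-1]]]'
```

```text
time_s: 11.22
eef_pos: [518.4, -390.6, 65.1]
ee_rot: [0.0, 1.0, 0.001, 0.0]
force: [-0.1, -0.2, -2.7]
grip_width: 0.25
grip_force: 79.2
time_s: 11.48
eef_pos: [518.2, -390.4, 63.5]
ee_rot: [0.0, 1.0, 0.001, 0.0]
force: [-0.1, 0.6, -1.5]
grip_width: 0.248
grip_force: 79.2
```

```bash
python3 -m handwheel '[[[0,0,-1.2,0,0,0,-1],[0,0,-0.8,0,0,0,-1],[0,0,0,0,0,0,-1]]]';python3 -m handwheel '[[[0,0,0,0,0,0,-0.3],[0,0,0,0,0,0,0],[0,0,0,0,0,0,1],[0,0,0,0,0,0,1],[0,0,0,0,0,0,1],[0,0,0,0,0,0,1],[0,0,0,0,0,0,1],[0,0,0,0,0,0,1]]]'
```

```text
time_s: 11.85
eef_pos: [518.1, -390.4, 61.3]
ee_rot: [0.0, 1.0, 0.001, 0.0]
force: [-1.0, 0.1, -1.9]
grip_width: 0.245
grip_force: 79.3
time_s: 12.85
eef_pos: [518.1, -390.4, 61.3]
ee_rot: [-0.0, 1.0, 0.001, -0.0]
force: [-0.6, 0.3, -1.1]
grip_width: 1.002
grip_force: 0.0
```

The float is released. I'll lift away, check that it stands, and measure the knob again.

```bash
python3 -m handwheel '[[[0,0,30,0,0,0,1],[0,0,50,0,0,0,1],[0,0,60,0,0,0,1],[0,0,60,0,0,0,1],[0,0,50,0,0,0,1],[0,0,0,0,0,0,1]]]'
python3 - <<'E'
from h import *
t=capture("top"); s=capture("scene")
def dark(c,x,y,w,h,th):
    g=c["image"][y:y+h,x:x+w].max(2); m=(g<th).astype(np.uint8)
    n,l,st,ce=cv2.connectedComponentsWithStats(m)
    return [(st[i,4],(ce[i]+[x,y]).round(1),st[i,2:4]) for i in range(1,n) if st[i,4]>8]
print(dark(t,262,185,40,20,50)); print(dark(s,280,240,25,24,50))
a=cv2.resize(t["image"][180:280,240:373,::-1],(400,300)); b=cv2.resize(s["image"][190:290,215:348,::-1],(400,300))
cv2.imwrite("pics/k.png",np.hstack([a,b]))
E
```

```text
time_s: 13.6
eef_pos: [518.7, -390.9, 315.8]
ee_rot: [0.003, 1.0, 0.001, 0.003]
force: [0.7, -0.7, -0.9]
grip_width: 1.0
grip_force: 0.0
[(np.int32(26), array([278.9, 195.5]), array([7, 5], dtype=int32))]
[(np.int32(27), array([293.4, 250.3]), array([6, 6], dtype=int32))]
```

View pics/k.png

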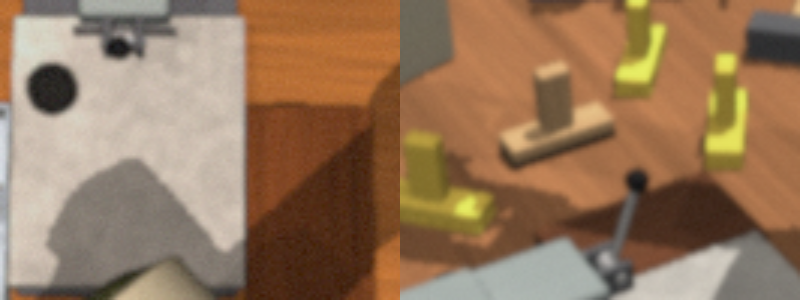

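```bash
python3 - <<'E'
from h import *
t=capture("top"); s=capture("scene")
print(tri(t,(278.9,195.5),s,(293.4,250.3)))
for z in(255,258.8):print(onz(t,(278.9,195.5),z),onz(s,(293.4,250.3),z))
print(proj(t,[[640.5,28,258.8],[627,28,255]]),proj(s,[[640.5,28,258.8],[627,28,255]]))
E
```

```text
(array([626. ,  28.9, 255.5]), np.float64(1.9))
[627.   28.4 255. ] [625.1  29.1 255. ]
[626.   28.3 258.8] [627.3  33.7 258.8]
[[279.07827165 189.7519164 ]
 [279.07524915 195.51101298]] [[287.23411971 250.82950548]
 [292.45179662 250.32373411]]
```

The float stands upright on the bench at (555,110). The knob is at (626.5, 28.7, 255), which is about 70° on an 80 mm radius about the pivot (654, 28.5, 180), so the measurements agree. I'll grasp it lightly across y and lead it round the arc.

```bash
python3 -m handwheel '[[[10,40,0,0,0,0,1],[10,45,0,0,0,0,1],[10,45,0,0,0,0,1],[11,45,0,0,0,0,1],[11,45,0,0,0,0,1],[11,45,0,0,0,0,1],[11,45,0,0,0,0,1],[11,45,0,0,0,0,1]]]' 25;python3 -m handwheel '[[[12,40,0,0,0,0,1],[11,24.5,0,0,0,0,1],[0,0,0,0,0,0,1],[0,0,-30,0,0,0,1],[0,0,-25,0,0,0,1],[0,0,-16,0,0,0,1],[0,0,0,0,0,0,1]]]'
```

```text
time_s: 14.8
eef_pos: [603.0, -33.8, 309.9]
ee_rot: [-0.0, 1.0, 0.001, -0.001]
force: [0.4, -0.2, 0.1]
grip_width: 1.001
grip_force: 0.0
time_s: 15.68
eef_pos: [625.7, 28.6, 239.3]
ee_rot: [-0.0, 1.0, 0.0, -0.001]
force: [-0.0, -0.8, -0.0]
grip_width: 1.002
grip_force: 0.0
```

```bash
python3 -m handwheel '[[[0,0,3,0,0,0,-1],[0,0,0,0,0,0,-1],[0,0,0,0,0,0,-1],[0,0,0,0,0,0,-1],[0,0,0,0,0,0,-1],[0,0,0,0,0,0,-1],[0,0,0,0,0,0,-1],[0,0,0,0,0,0,-1]]]' 25
python3 - <<'E'
import numpy as np
a=np.radians(np.linspace(69.6,-3,15));p=np.c_[-80*np.cos(a),80*np.sin(a)]
print(np.diff(p,axis=0).round(1).tolist())
E
```

```text
time_s: 16.68
eef_pos: [626.3, 26.2, 244.2]
ee_rot: [0.003, 1.0, -0.0, 0.0]
force: [-2.5, -13.9, 2.5]
grip_width: 0.214
grip_force: 24.5
[[-6.7, -2.8], [-6.4, -3.4], [-6.0, -4.0], [-5.7, -4.5], [-5.2, -5.0], [-4.8, -5.5], [-4.2, -5.9], [-3.7, -6.2], [-3.1, -6.5], [-2.5, -6.8], [-1.9, -7.0], [-1.3, -7.1], [-0.6, -7.2], [0.1, -7.2]]
```

The knob is held. The side force says its y is about 26, so I'll ease the hand over by 2.5 mm and follow the arc.

```bash
python3 -m handwheel '[[[0,-2.5,0,0,0,0,-1],[-6.7,0,-2.8,0,0,0,-1],[-6.4,0,-3.4,0,0,0,-1],[-6,0,-4,0,0,0,-1],[-5.7,0,-4.5,0,0,0,-1],[-5.2,0,-5,0,0,0,-1],[-4.8,0,-5.5,0,0,0,-1],[-4.2,0,-5.9,0,0,0,-1]]]' 30;python3 -m handwheel '[[[-3.7,0,-6.2,0,0,0,-1],[-3.1,0,-6.5,0,0,0,-1],[0,0,0,0,0,0,-1]]]'
```

```text
time_s: 17.68
eef_pos: [587.1, 25.8, 212.6]
ee_rot: [0.001, 1.0, 0.001, 0.001]
force: [0.0, -6.5, 4.3]
grip_width: 0.209
grip_force: 30.4
time_s: 18.05
eef_pos: [579.9, 25.9, 199.0]
ee_rot: [0.001, 1.0, 0.001, -0.0]
force: [0.4, -6.8, -1.4]
grip_width: 0.21
grip_force: 30.6
```

```bash
python3 -m handwheel '[[[-2.5,-0.5,-6.8,0,0,0,-1],[-1.9,-0.5,-7,0,0,0,-1],[-1.3,0,-7.1,0,0,0,-1],[-0.6,0,-7.2,0,0,0,-1],[0.1,0,-6,0,0,0,-1],[0,0,0,0,0,0,-1]]]';python3 -m handwheel '[[[0,0,-2,0,0,0,-1],[0,0,-2,0,0,0,-1],[0,0,0,0,0,0,-1]]]'
```

```text
time_s: 18.8
eef_pos: [574.0, 25.7, 164.5]
ee_rot: [-0.0, 1.0, 0.001, -0.001]
force: [-0.4, -2.9, -1.2]
grip_width: 0.209
grip_force: 31.4
time_s: 19.18
eef_pos: [574.3, 25.7, 161.3]
ee_rot: [-0.0, 1.0, 0.001, 0.0]
force: [0.3, -0.9, 0.6]
grip_width: 0.211
grip_force: 31.5
```

```bash
python3 -m handwheel '[[[0,0,-2,0,0,0,-1],[0,0,-2,0,0,0,-1],[0,0,0,0,0,0,-1]]]';python3 -m handwheel '[[[0,0,-2,0,0,0,-1],[0,0,0,0,0,0,-1]]]'
```

```text
time_s: 19.55
eef_pos: [574.5, 25.7, 158.2]
ee_rot: [0.0, 1.0, 0.001, 0.001]
force: [-0.6, -1.3, 7.7]
grip_width: 0.211
grip_force: 32.0
time_s: 19.8
eef_pos: [575.0, 25.6, 156.6]
ee_rot: [0.0, 1.0, 0.001, 0.002]
force: [0.1, -0.9, 8.6]
grip_width: 0.213
grip_force: 32.6
```

```bash
python3 -m handwheel '[[[0,0,-2,0,0,0,-1],[0,0,-2,0,0,0,-1],[0,0,0,0,0,0,-1]]]' 40
```

```text
time_s: 20.18
eef_pos: [575.9, 25.6, 153.6]
ee_rot: [0.0, 1.0, 0.001, 0.003]
force: [2.7, 0.6, 12.4]
grip_width: 0.207
grip_force: 39.6
```

The force points to the stop, with the pads slipping on the knob. I'll release, rise, and press from above with shut fingers to check.

```bash
python3 -m handwheel '[[[0,0,0,0,0,0,0],[0,0,0,0,0,0,0.3],[0,0,0,0,0,0,1],[0,0,0,0,0,0,1],[0,0,0,0,0,0,1],[0,0,30,0,0,0,1],[0,0,40,0,0,0,1],[0,0,0,0,0,0,1]]]';python3 -m handwheel '[[[0,0,0,0,0,0,-1],[0,0,0,0,0,0,-1],[0,0,0,0,0,0,-1],[0,0,0,0,0,0,-1],[0,0,0,0,0,0,-1],[0,0,0,0,0,0,-1],[0,0,0,0,0,0,-1],[0,0,0,0,0,0,-1]]]'
python3 - <<'E'
from h import *
s=capture("scene"); crop(s,"s6.png",240,220,160,120,5)
E
```

```text
time_s: 21.18
eef_pos: [575.2, 25.5, 224.4]
ee_rot: [0.0, 1.0, 0.001, 0.003]
force: [-0.9, -0.9, 0.3]
grip_width: 0.995
grip_force: 0.0
time_s: 22.18
eef_pos: [574.1, 25.6, 221.4]
ee_rot: [0.0, 1.0, 0.001, 0.0]
force: [-0.4, -0.1, 0.2]
grip_width: -0.002
grip_force: 0.0
```

View pics/s6.png

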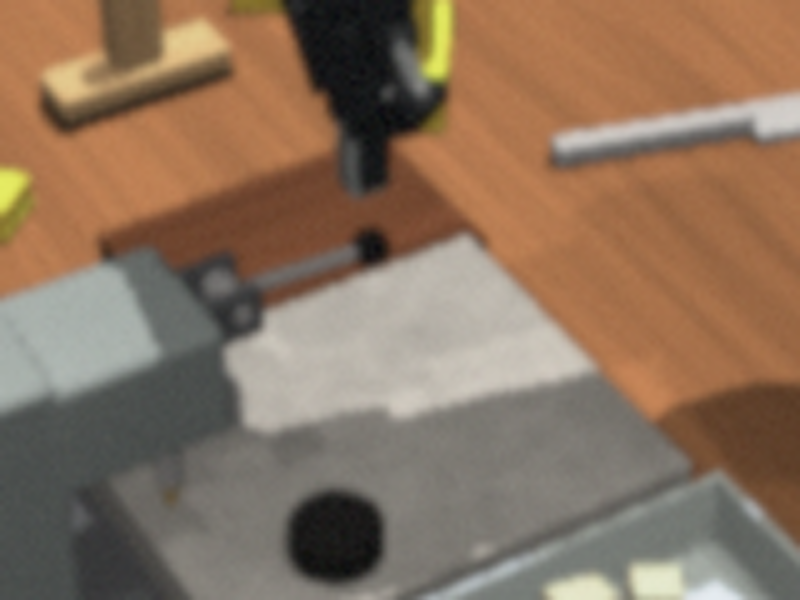

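The lever now lies nearly level with its knob at crop (372,247), under the shut fingertips (362,190). I'll press gently from above.

```bash
python3 - <<'E'
from h import *
s=capture("scene")
for a in (-3,0,5,10):
    r=np.radians(a);print(a,proj(s,[[654.4-80*np.cos(r),26,180+80*np.sin(r)]])-[240,220])
E
python3 -m handwheel '[[[3,0,-12,0,0,0,-1],[0,0,-8,0,0,0,-1],[0,0,-4,0,0,0,-1],[0,0,0,0,0,0,-1]]]';python3 -m handwheel '[[[0,0,-3,0,0,0,-1],[0,0,0,0,0,0,-1]]]';python3 -m handwheel '[[[0,0,-2,0,0,0,-1],[0,0,0,0,0,0,-1]]]'
```

```text
-3 [[72.49463163 49.0331606 ]]
0 [[72.4862708  47.68664831]]
5 [[72.29950545 45.49795081]]
10 [[71.89622409 43.39267905]]
time_s: 22.78
eef_pos: [577.0, 25.7, 197.0]
ee_rot: [-0.0, 1.0, 0.001, -0.0]
force: [-0.3, -0.5, -0.9]
grip_width: 0.002
grip_force: 0.0
time_s: 23.02
eef_pos: [577.1, 25.7, 194.3]
ee_rot: [-0.0, 1.0, 0.001, -0.0]
force: [-0.5, 0.5, -0.1]
grip_width: -0.001
grip_force: 0.0
time_s: 23.28
eef_pos: [577.3, 25.6, 193.2]
ee_rot: [0.0, 1.0, 0.001, 0.001]
force: [-0.5, -0.3, 4.6]
grip_width: 0.003
grip_force: 2.6
```

Contact comes with the tips at z ≈ 185.5, the knob-top height at the stop, and the image also fits -3°. One firm press, then I'll retreat.

```bash
python3 -m handwheel '[[[0,0,-2,0,0,0,-1],[0,0,-2,0,0,0,-1],[0,0,0,0,0,0,-1]]]';python3 -m handwheel '[[[0,0,15,0,0,0,-1],[0,0,40,0,0,0,-1],[0,0,40,0,0,0,-1],[-30,0,20,0,0,0,-1],[-50,0,0,0,0,0,-1],[-50,0,0,0,0,0,-1],[0,0,0,0,0,0,-1],[0,0,0,0,0,0,-1]]]'
python3 - <<'E'
from h import *
s=capture("scene"); t=capture("top")
cv2.imwrite("pics/fin.png",np.hstack([cv2.resize(s["image"][180:400,200:460,::-1],(400,338)),cv2.resize(t["image"][170:340,130:331,::-1],(400,338))]))
E
```

```text
time_s: 23.65
eef_pos: [577.5, 25.6, 192.2]
ee_rot: [0.0, 1.0, 0.001, 0.002]
force: [-10.7, 0.2, 25.2]
grip_width: -0.001
grip_force: 12.6
time_s: 24.65
eef_pos: [447.6, 25.5, 303.8]
ee_rot: [0.0, 1.0, 0.001, 0.001]
force: [-0.0, 0.7, -0.5]
grip_width: 0.002
grip_force: 0.0
```

View pics/fin.png

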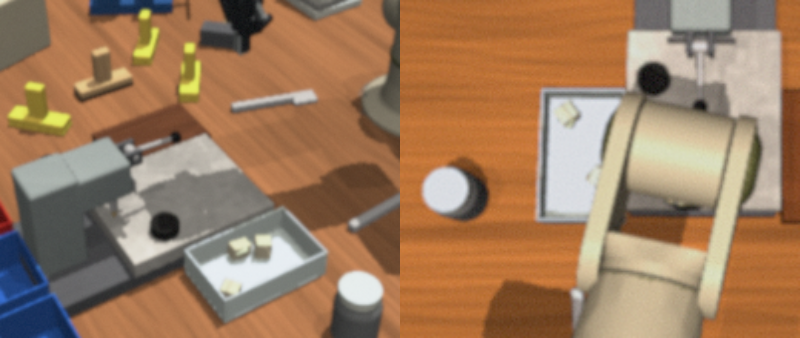

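The chips are in the tray ((240,247), (263,244), (230,287)), and the lever is down with its knob at (176,137). The float stands upright at (102,75), and the stone and jar haven't moved.

```bash
python3 -c "
from rig import *
print(finish_job())"
```

```text
the job is handed in; nothing more can be done
None
```

I handed the job in at about 25 s of the 72 s: all three chips were swept into the tray with the float, then the lift lever was swung down to its stop; the float stands upright on the bench, and the rubbing stone and jar are where they were.

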